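# Fetch the check weight from the latched accessory case

## Task

The balance is due for its check. Open the accessory case fully, by pressing its release tab down while sliding the cover along its rails, take out the large knobbed weight and set it down gently, upright in the middle of the balance pan, and let go of it. Leave the other things in the case, the cover open, and do not disturb the bottle standing nearby.

Things in the scene. Friction and masses are not known exactly. Their poses are not given: they have to be found in the camera images.
- case: White plastic accessory case, fixed to the bench: 162 mm along its x, 341 mm along its y (from -150 to +191 mm), 102 mm high. Origin on the bench at mid-width, z up. The bin is its +y end. A grey cover (top 94 mm high) closes the bin and slides towards the case's -y, first under two rail lips (|x| 68 to 81 mm, tops 102 mm high), then under the slotted deck of the -y end.
- bin_floor (a point): Centre of the bin's floor, 25 mm above the bench, at x 0, y +130 mm of the case. The bin is inside 150 mm (case x) by 110 mm (case y); its walls reach up to the cover. Axes as the case's.
- deck_slot (a point): Middle of the slot in the deck of the case's -y end, at the deck's top, 102 mm above the bench (x 0, y -76 mm of the case). The slot is 64 mm wide (case x), runs the deck's whole length (case y -150 to -2 mm), and the tab travels along it. Axes as the case's.
- handle_mid (a point): Middle of the case's fixed carrying handle: a round steel bar 12 mm thick along the case's x, 245 mm above the bench, on posts at x -87 and +87 mm, y +17.5 mm of the case. It is straight above the closed cover's tab: an upright gripper cannot reach the tab; one leaning 30 to 45 degrees, its body towards the case's -y and its tips towards +y, can, and can follow the tab all the way.
- tab_pad (a point): Middle of the flat top of the black release tab at the cover's leading (-y) end, where it is pressed; 104 mm above the bench when up; cover closed: at x 0, y +20.5 mm of the case. Flat 44 mm (case x) by 27 mm (case y). Along its -y edge stands a finger ridge 9 mm high, 6 mm thick (its face 13.5 mm from this point), 44 mm wide, to pull the cover by. Axes as the case's.
- tab (a joint): How far the tab is pressed down, m: 0 up, 0.0095 at its stop. Spring, about 2 N at the start and 6 N at the stop. Ears on the tab are caught behind the deck's end until it is pressed at least 0.0065; once the cover has moved some 10 mm they ride under the deck and keep the tab down.
- cover (a joint): How far the cover is slid open, m: 0 closed and latched, 0.125 fully open (stop). Moves towards the case's -y; friction 1.5 N plus some damping; stays where it is left.
- weight_mid (a point): The large knobbed steel weight, standing upright anywhere in the bin: its centre, half-way up (30 mm above its foot), z up. Body 34 mm across and 30 mm high, neck 10 mm across up to 39 mm, knob 16 mm across from 39 to 60 mm (the top). About 0.2 kg. The tallest in the bin: the rest are 33 mm high or less. The knob is the best grip, from above.
- small_weight_mid (a point): The small knobbed steel weight, 24 mm across and 33 mm high, in the bin: its centre, half-way up. Not wanted.
- jar_mid (a point): Squat white jar with black cap, 33 mm across and 28 mm high, in the bin: its centre. Not wanted.
- level_mid (a point): Round aluminium bubble level, 36 mm across and 12 mm high, in the bin: its centre. Not wanted.
- pan_top (a point): Centre of the top face of the balance's round steel pan, 124 mm across, 79 mm above the bench; it gives a little, about 2.5 N per mm, to a stop at 5 mm. The balance is a white box, 250 by 190 mm, 63 mm high, fixed; axes as the balance's, z up.
- pan: The pan, a part of the balance (origin on the bench under the balance's middle; use the pan_top point for placing).
- weight: The large weight as a whole; origin at the middle of its foot, z up.
- bottle_mid (a point): White reagent bottle, 60 mm across, 125 mm high, loose on the bench: its centre. To be left alone.

How it is judged:
By the outcome, as a careful person would: the job done as asked, in the order asked, and still so for the second after the job is handed in, with the robot touching nothing.
It also fails if it takes over 64 s, if anything falls off the work surface, if the arm or the gripper's body presses on something with over 40 N, if the wrist force passes 120 N, or if a joint passes its speed limit or range.

## Robot

A 6-joint arm with a two-finger parallel gripper is mounted at the origin on the work surface. World frame = base frame: x ahead of the robot, y to its left, z up, the work surface at z = 0. Lengths are in mm, angles in rad, forces in N, time in s.
With the tool pointing down it reaches from about 275 to 750 mm from the base axis. Payload 10.2 kg.
Tool frame: the origin (TCP) lies midway between the tips of the shut fingers; the grasp point (between the pads) lies 19 mm behind it; z points along the fingers, y is the direction in which the jaws open and shut (so a half turn about z gives the same grasp; the last joint's range is limited). The gripper opens to 85 mm and grips with 20 to 120 N. Pads are 22 mm wide; open, the fingers measure 114 mm over their backs; the gripper's body (76 mm by 85 mm) begins 54 mm behind the grasp point. The pads swing forward as they close: fully open they stand 13 mm farther back than shut.
Start: joints at [-1.472, 0.313, 1.498, -0, 1.331, -0.223], TCP at [166.031, -498.061, 231.294] pointing down, gripper open.
Joint ranges: [-2.94, 2.94], [-0.97, 2.17], [0.19, 2.56], [-1.23, 4.37], [0.02, 3.11], [-2.88, 2.88]. Speed limits (rad/s): [2.39, 2.39, 3.01, 3.14, 3.14, 3.14].

## Interface

Orientations are given as a unit quaternion [w, x, y, z].
In Python, from rig import ctrl, capture, calibration, order gives the robot as it stands.
- The arm moves only by the tool jog_arm, never from a script. Its argument "rows" is a list that holds one entry, the list of rows, each a list of 6 numbers: the shift along the tool's x, y, z as a fraction of full scale, then the turn, a rotation vector about the tool's x, y, z as a fraction of full scale. In form: [[[x, y, z, ax, ay, az], ...]]. A call has 1 to 8 rows; each row is the pose to reach, as a shift and turn from the pose commanded when the call began, along the tool's axes at that moment; what a row does not reach only later rows make up. Full scale, the value 1, is 0.15 m for a shift and pi/2 rad for a turn. A row lasts 1/12 s, in which the tool goes at most 41.7 mm and 7.16 degrees, less where a joint would pass 70% of its speed; a pose out of reach is approached as far as the arm can. A call with a number of a shift or a turn outside -1 to 1 is refused whole. A call with a gripper value outside its range is refused whole. "jaw" is the gripper command: -1 is fully open, 1 is shut, values between are in proportion, set as the call begins (left out, the last holds). The fingers move at their own pace and stop on an object; "grip_force" is the grip in N (left out, the last holds). Time passes only in rows, so rows that repeat a pose let the fingers close. It gives the time, the measured TCP pose, the force and the opening at its end, in the units of the state.
- ctrl.sense(): the state, without advancing time (a new reading comes with each control period).
- capture(name): name is "scene" or "side" or "wrist"; returns the picture (480x640x3 uint8, red, green, blue); there is no depth.
- calibration(name): a dict with "fov_y" (degrees; the focal length in pixels is half the picture's height over the tangent of half this angle, whatever the lens; pixels are square), "cx", "cy" (the principal point, pixels), "view" (4x4, takes a point from world to camera coordinates); the wrist camera has in their place "mount" (4x4, takes a point from camera to tool coordinates, whose origin is the TCP and whose axes are the flange's). Camera axes: x right, y down, z forward; pixel columns grow to the right and rows downward; lengths in mm; the calibration is good to about 2 mm. A picture is of the moment at which its call begins: read the wrist's pose just before it. calibration takes no time and is no camera call.
- order.finish_job(): hands the job in, once; it reports no verdict.
The state is a dict: "time_s": time; "joints": joint angles; "dq": joint speeds; "tau": joint torques, N m; "eef_pos": TCP position; "ee_rot": TCP orientation; "force": force on the tool from outside, world axes, zero at the start; "wrist_torque": the same for the moment, N m; "grip_width": opening from 0.0 (shut) to 1.0 (fully open).
Only numpy, scipy, OpenCV 4.12 (cv2) and the standard library are available. Lean on these libraries where they do the work, as an engineer would, in place of code of your own. Each camera call takes 0.05 s, during which the arm holds its last target.

## Working session

There is one attempt and no reset: what is moved stays moved. The work goes in short steps, Python scripts to look and compute and a tool call to move; the robot and the scene stay as the last step left them, time stands still between calls to the robot, and variables do not carry over. Pictures are saved under pics/ and viewed, and the job is handed in when it is done.

Besides the shell and the picture viewer there is one more tool, called after "Emit:" in YAML: its name, and indented under it one key for each argument. jog_arm: Moves the arm, as the interface text tells. Shift numbers are shares of 0.15 m and turn numbers shares of pi/2 rad, none past 1 either way. Its arguments: {"type":"object","properties":{"rows":{"type":"array","items":{"type":"array","items":{"type":"array","items":{"type":"number"}}}},"jaw":{"type":"number"},"grip_force":{"type":"number"}},"required":["rows"]}

```bash
mkdir -p pics; ls; python3 - <<'E'
from rig import ctrl, capture, calibration, order
import cv2,numpy as np
np.set_printoptions(precision=3,suppress=True)
print(ctrl.sense())
for n in("scene","side","wrist"):
    c=calibration(n);print(n,c)
    cv2.imwrite(f"pics/{n}0.png",capture(n)[:,:,::-1])
E
```

```text
pics
{'time_s': 0.0, 'joints': array([-1.472,  0.313,  1.498, -0.   ,  1.331, -0.223]), 'dq': array([ 0.001, -0.   ,  0.001, -0.001,  0.001,  0.001]), 'tau': array([ -0.   , -41.226, -25.974,  -0.   ,   0.004,   0.   ]), 'eef_pos': array([ 166.003, -497.774,  230.712]), 'ee_rot': array([-0.001,  0.987,  0.16 ,  0.   ]), 'force': array([-0.476, -0.153,  0.626]), 'wrist_torque': array([-0.02 , -0.032,  0.012]), 'grip_width': 1.0008962797494154}
scene {'fov_y': 44.13797757646097, 'cx': 322.4309332078357, 'cy': 250.04750793254053, 'view': array([[   0.287,    0.958,   -0.013, -166.8  ],
       [   0.556,   -0.178,   -0.812, -221.867],
       [  -0.78 ,    0.225,   -0.584, 1935.97 ],
       [   0.   ,    0.   ,    0.   ,    1.   ]])}
side {'fov_y': 50.06624358973926, 'cx': 317.6777425910703, 'cy': 235.95312797052912, 'view': array([[ -0.975,  -0.223,  -0.014, 595.342],
       [ -0.107,   0.521,  -0.847, 235.459],
       [  0.196,  -0.824,  -0.531, 967.168],
       [  0.   ,   0.   ,   0.   ,   1.   ]])}
wrist {'fov_y': 62.274576497359135, 'cx': 318.23005778832277, 'cy': 244.7974540741414, 'mount': array([[  -0.001,   -0.966,   -0.258,   64.282],
       [   1.   ,   -0.001,    0.001,   -0.264],
       [  -0.001,   -0.258,    0.966, -142.322],
       [   0.   ,    0.   ,    0.   ,    1.   ]])}
```

View pics/scene0.png

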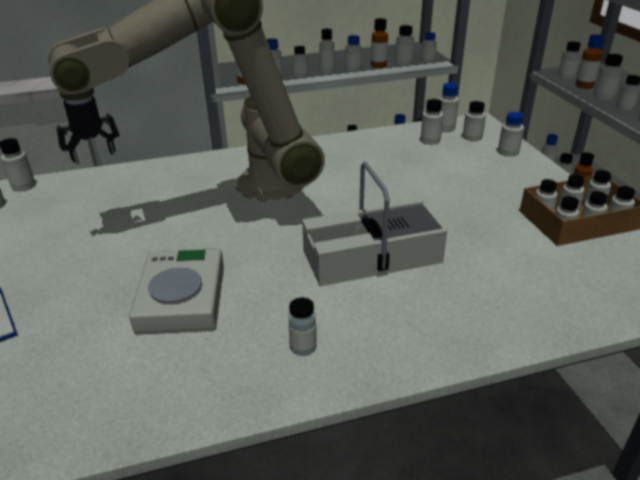

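View pics/side0.png

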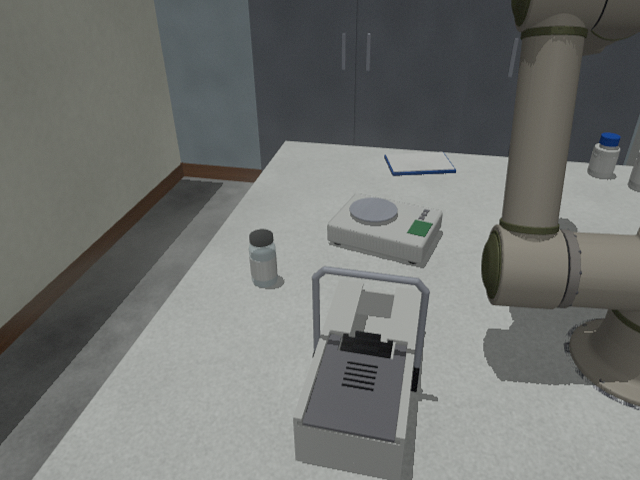

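View pics/wrist0.png

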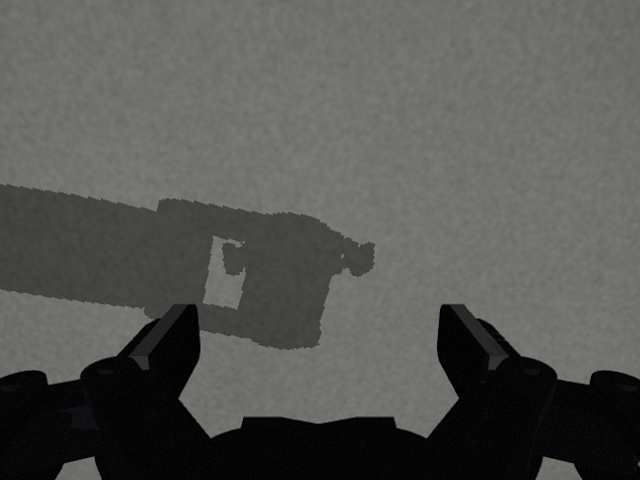

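```bash
python3 - <<'E'
import cv2
a=cv2.imread('pics/scene0.png');b=cv2.imread('pics/side0.png')
cv2.imwrite('pics/s1.png',cv2.resize(a[150:290,290:460],None,fx=4.4,fy=4.2,interpolation=2))
cv2.imwrite('pics/s2.png',cv2.resize(b[255:480,280:450],None,fx=3.5,fy=2.6,interpolation=2))
cv2.imwrite('pics/s3.png',cv2.resize(b[180:300,230:460],None,fx=3.4,fy=3.4,interpolation=2))
cv2.imwrite('pics/s4.png',cv2.resize(a[235:360,120:330],None,fx=3.8,fy=3.8,interpolation=2))
E
```

```text
(no output)
```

View pics/s1.png

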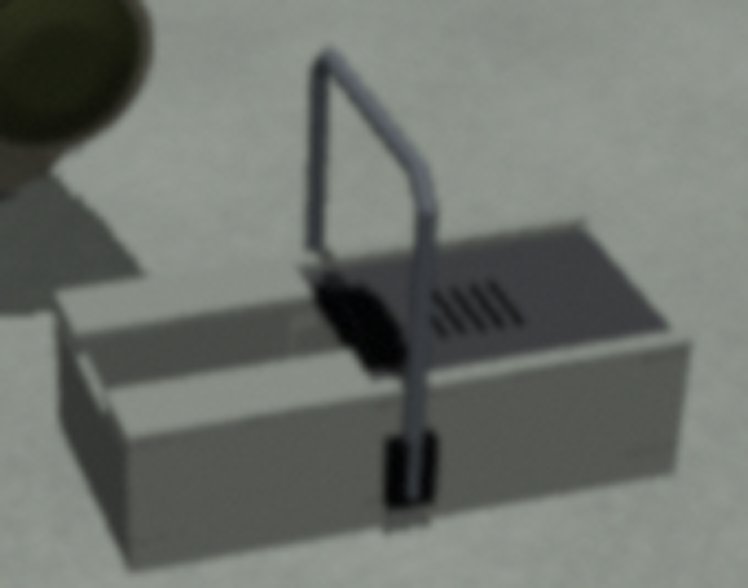

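View pics/s2.png

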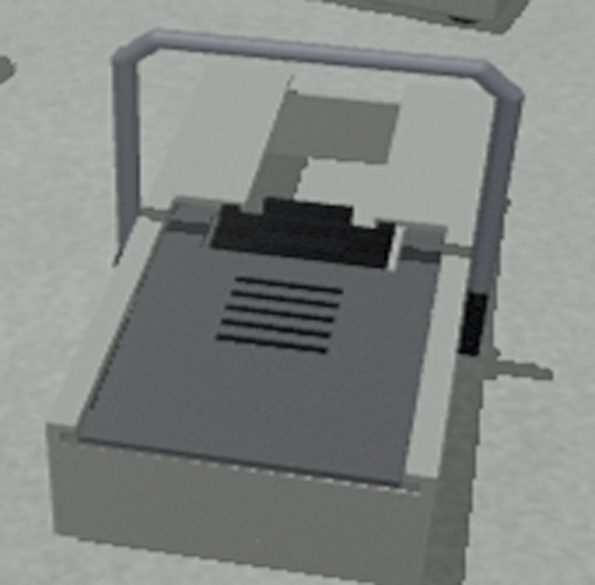

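View pics/s3.png

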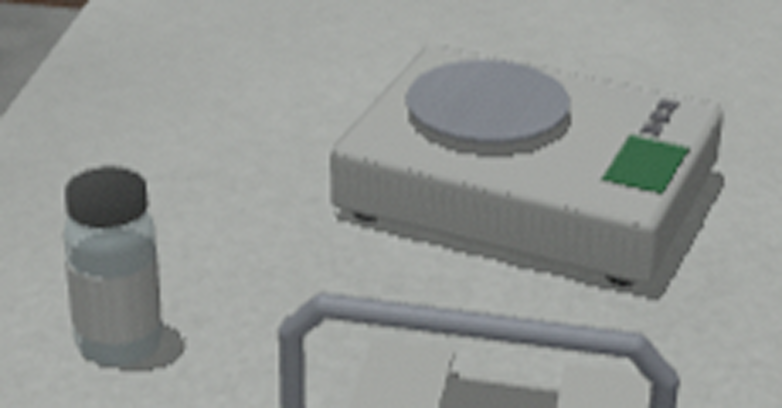

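View pics/s4.png

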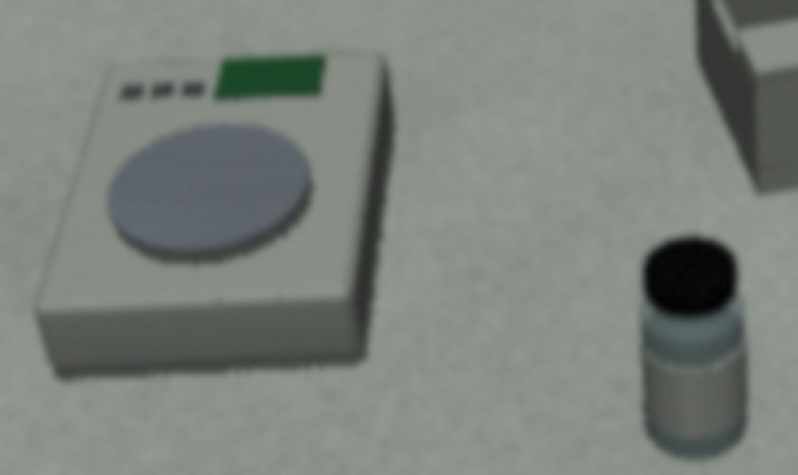

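```bash
cat > h.py <<'E'
import numpy as np
from rig import ctrl, capture, calibration, order
from scipy.optimize import least_squares
from scipy.spatial.transform import Rotation as R
np.set_printoptions(precision=3,suppress=True)
def foc(c): return 240/np.tan(np.radians(c['fov_y'])/2)
def proj(c,P,V=None):
    V=np.array(c['view']) if V is None else V
    q=np.atleast_2d(P)@V[:3,:3].T+V[:3,3]
    return foc(c)*q[:,:2]/q[:,2:]+[c['cx'],c['cy']]
def ray(c,uv,V=None):
    V=np.array(c['view']) if V is None else V
    d=np.r_[(np.array(uv)-[c['cx'],c['cy']])/foc(c),1]
    return -V[:3,:3].T@V[:3,3], V[:3,:3].T@d
def atz(c,uv,z,V=None):
    o,d=ray(c,uv,V); return o+d*(z-o[2])/d[2]
def rot(q): return R.from_quat([q[1],q[2],q[3],q[0]])
def wristV(s,c):
    T=np.eye(4);T[:3,:3]=rot(s['ee_rot']).as_matrix();T[:3,3]=s['eef_pos']
    return np.linalg.inv(T@np.array(c['mount']))
E
python3 - <<'E'
from h import *
cs,cd=calibration('scene'),calibration('side')
A=[((81,-150,102),(319.1,254.0)),((81,-150,0),(320,285.7)),((81,191,102),(446.8,232.1)),((81,191,0),(443.6,262.4)),((-81,-150,102),(302.5,219.5)),((-81,191,102),(423,202.9))]
B=[((81,191,102),(293.4,419.2)),((81,191,0),(295.7,460)),((-81,191,102),(404.9,438.8))]
def W(p,P): return R.from_euler('z',p[2]).apply(P)+[p[0],p[1],0]
def f(p):
    r=[]
    for c,L in((cs,A),(cd,B)):
        r.append((proj(c,W(p,np.array([l[0] for l in L],float)))-[l[1] for l in L]).ravel())
    return np.concatenate(r)
s=least_squares(f,[500,100,0]);print(s.x,s.fun.reshape(-1,2))
for n,P in dict(tab=(0,20.5,104),bin=(0,130,25),slot=(0,-76,102),h=(0,17.5,245)).items(): print(n,W(s.x,P),proj(cs,W(s.x,P)),proj(cd,W(s.x,P)))
print('pan',atz(cs,(175.3,284.5),79),atz(cd,(373.7,209.6),79))
print('bottle',atz(cs,(120+690/3.8,235+272/3.8),125),atz(cd,(230+107/3.4,180+191/3.4),125))
E
```

```text
[485.59  148.088  -0.014] [[-0.491  0.142]
 [-0.701  1.062]
 [ 0.705 -0.895]
 [-0.333  0.776]
 [-0.348  0.009]
 [-1.215 -3.001]
 [-0.735 -1.255]
 [-0.411  1.102]
 [ 0.098  1.064]]
tab [485.878 168.586 104.   ] [[373.584 224.609]] [[366.612 344.427]]
bin [487.414 278.075  25.   ] [[410.628 242.513]] [[353.949 428.298]]
slot [484.524  72.096 102.   ] [[337.979 231.325]] [[374.852 309.024]]
h [485.836 165.587 245.   ] [[374.566 176.679]] [[370.231 276.173]]
pan [ 547.723 -347.831   79.   ] [ 540.994 -342.19    79.   ]
bottle [763.487 -98.379 125.   ] [756.509 -92.871 125.   ]
```

```bash
cat >> h.py <<'E'
def plan(P,lean=0,yaw=0.0,s=None,xdir=None):
    """target TCP P; lean deg tips toward +case y; tool x along case +y (yaw = case yaw rad)"""
    s=s or ctrl.sense()
    Rc=R.from_euler('z',yaw)
    a=np.radians(lean)
    z=np.array([0,np.sin(a),-np.cos(a)]);x=np.array([0,np.cos(a),np.sin(a)]);y=np.cross(z,x)
    Rt=Rc*R.from_matrix(np.c_[x,y,z])
    Rn=rot(s['ee_rot'])
    d=Rn.inv().apply(np.array(P)-s['eef_pos'])/150
    w=(Rn.inv()*Rt).as_rotvec()/(np.pi/2)
    print('t',round(s['time_s'],2),'pos',s['eef_pos'],'shift',d,'turn',w,'max',abs(d).max())
E
python3 - <<'E'
from h import *
plan((500,-335,330),0,-.01)
E
```

```text
t 0.15 pos [ 166.036 -497.867  230.884] shift [ 2.456 -0.326 -0.66 ] turn [-0.    -0.    -0.789] max 2.455688878144843
```

Emit:
jog_arm:
  rows:
    - [[0.25, -0.04, -0.15, 0, 0, -0.08], [0.5, -0.08, -0.3, 0, 0, -0.16], [0.75, -0.12, -0.45, 0, 0, -0.24], [1, -0.16, -0.6, 0, 0, -0.3], [1, -0.16, -0.66, 0, 0, -0.36]]
  jaw: 1

```text
time_s: 0.57
eef_pos: [304.2, -425.6, 332.4]
ee_rot: [0.001, 0.901, 0.433, 0.001]
force: [-0.6, 0.4, 0.7]
grip_width: 0.299
```

```bash
python3 - <<'E'
from h import *
plan((500,-335,330),0,-.01)
E
```

```text
t 0.57 pos [ 304.242 -425.6    332.428] shift [1.287 0.642 0.018] turn [ 0.002  0.    -0.423] max 1.2869753941760727
```

Emit:
jog_arm:
  rows:
    - [[0.2, 0.1, 0, 0, 0, -0.08], [0.4, 0.2, 0, 0, 0, -0.16], [0.6, 0.3, 0, 0, 0, -0.24], [0.8, 0.4, 0, 0, 0, -0.32], [1, 0.5, 0.01, 0, 0, -0.4], [1, 0.6, 0.01, 0, 0, -0.42], [1, 0.6, 0.01, 0, 0, -0.42]]

```text
time_s: 1.15
eef_pos: [467.2, -368.1, 327.6]
ee_rot: [-0.001, 0.714, 0.7, 0.0]
force: [-0.5, 0.7, -0.6]
grip_width: 0.001
```

```bash
python3 - <<'E'
from h import *
import cv2,pickle
s=ctrl.sense();im=capture('wrist');cv2.imwrite('pics/w1.png',im[:,:,::-1]);pickle.dump(s,open('w1.pkl','wb'))
print(s['eef_pos'],s['ee_rot'],s['joints'])
plan((486,20,340),40,-.01)
E
```

```text
[ 467.224 -368.055  327.55 ] [-0.001  0.714  0.7    0.   ] [-0.864  0.434  1.081  0.     1.628 -0.845]
t 1.2 pos [ 465.909 -368.235  327.729] shift [ 2.591  0.074 -0.079] turn [ 0.002  0.444 -0.008] max 2.590717483830178
```

View pics/w1.png

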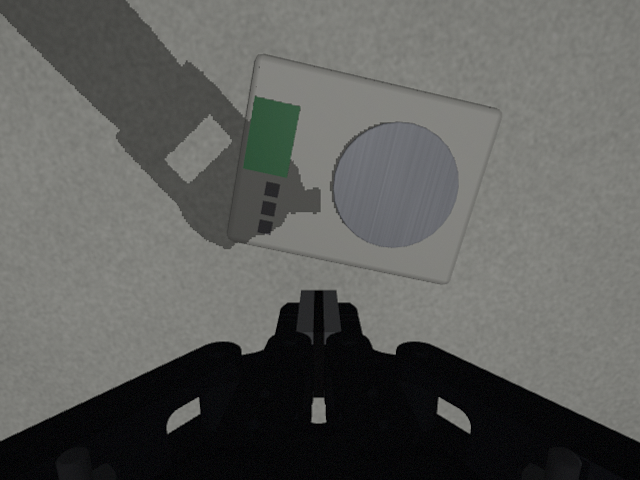

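```bash
python3 - <<'E'
from h import *
import cv2,pickle
s=pickle.load(open('w1.pkl','rb'));c=calibration('wrist');V=wristV(s,c)
im=cv2.imread('pics/w1.png').astype(int)
b=(im[:,:,0]-im[:,:,2]>12).astype(np.uint8); b[:100]=0;b[260:]=0;b[:,:310]=0
ct=max(cv2.findContours(b,0,1)[0],key=cv2.contourArea);e=cv2.fitEllipse(ct);print(e,atz(c,e[0],79,V))
E
```

```text
Traceback (most recent call last):
ValueError: max() iterable argument is empty
```

Emit:
jog_arm:
  rows:
    - [[0.2, 0, -0.01, 0, 0.05, 0], [0.4, 0, -0.02, 0, 0.1, 0], [0.6, 0.02, -0.03, 0, 0.15, 0], [0.8, 0.03, -0.04, 0, 0.2, 0], [1, 0.04, -0.05, 0, 0.22, 0], [1, 0.04, -0.05, 0, 0.22, 0]]

```text
time_s: 1.7
eef_pos: [474.3, -215.7, 336.9]
ee_rot: [-0.121, 0.705, 0.688, 0.124]
force: [1.3, -0.3, 0.7]
grip_width: -0.002
```

```bash
python3 - <<'E'
from h import *
plan((486,20,340),40,-.01)
E
```

```text
t 1.7 pos [ 474.255 -215.738  336.9  ] shift [1.486 0.041 0.517] turn [ 0.004  0.223 -0.008] max 1.4857556992251952
```

Emit:
jog_arm:
  rows:
    - [[0.25, 0, 0.1, 0, 0.05, 0], [0.5, 0.01, 0.2, 0, 0.1, 0], [0.75, 0.02, 0.3, 0, 0.15, 0], [1, 0.03, 0.35, 0, 0.2, 0], [1, 0.03, 0.35, 0, 0.22, 0], [1, 0.03, 0.35, 0, 0.22, 0]]

```text
time_s: 2.2
eef_pos: [482.5, -59.9, 337.3]
ee_rot: [-0.237, 0.673, 0.657, 0.242]
force: [-0.2, -1.2, -0.6]
grip_width: 0.001
```

```bash
python3 - <<'E'
from h import *
import cv2,pickle
c=calibration('wrist')
s=ctrl.sense();im=capture('wrist');cv2.imwrite('pics/w2.png',im[:,:,::-1]);pickle.dump(s,open('w2.pkl','wb'))
print(s['eef_pos'],s['ee_rot'],s['joints'])
s=pickle.load(open('w1.pkl','rb'));V=wristV(s,c)
im=cv2.imread('pics/w1.png').astype(int)
b=(im[:,:,0]-im[:,:,2]>7).astype(np.uint8); b[:100]=0;b[260:]=0;b[:,:310]=0
ct=max(cv2.findContours(b,0,1)[0],key=cv2.contourArea);e=cv2.fitEllipse(cv2.convexHull(ct));print(e,atz(c,e[0],79,V))
E
```

```text
[482.531 -59.945 337.339] [-0.237  0.673  0.657  0.242] [-0.658  0.29   1.405  0.565  1.854 -0.585]
((396.51824951171875, 150.9416046142578), (3.7687430381774902, 5.403651714324951), 116.06250762939453) [ 542.512 -316.147   79.   ]
```

View pics/w2.png

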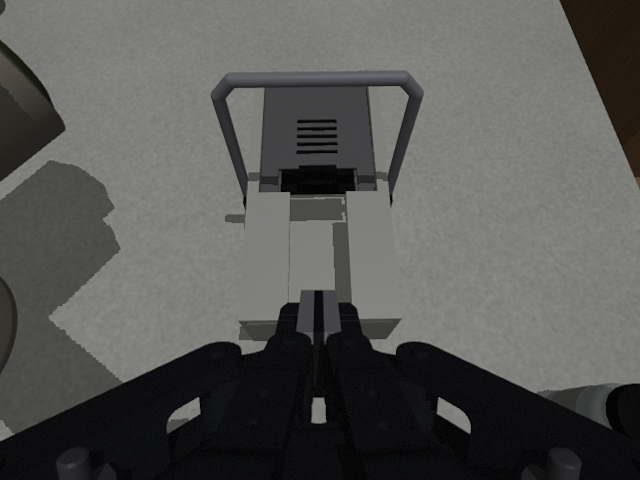

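```bash
python3 - <<'E'
import cv2
a=cv2.imread('pics/w2.png')
cv2.imwrite('pics/w2a.png',cv2.resize(a[60:345,200:440],None,fx=3.3,fy=2.1,interpolation=2))
cv2.imwrite('pics/w2b.png',cv2.resize(a[140:230,230:405],None,fx=4.5,fy=6,interpolation=2))
E
```

```text
(no output)
```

View pics/w2b.png

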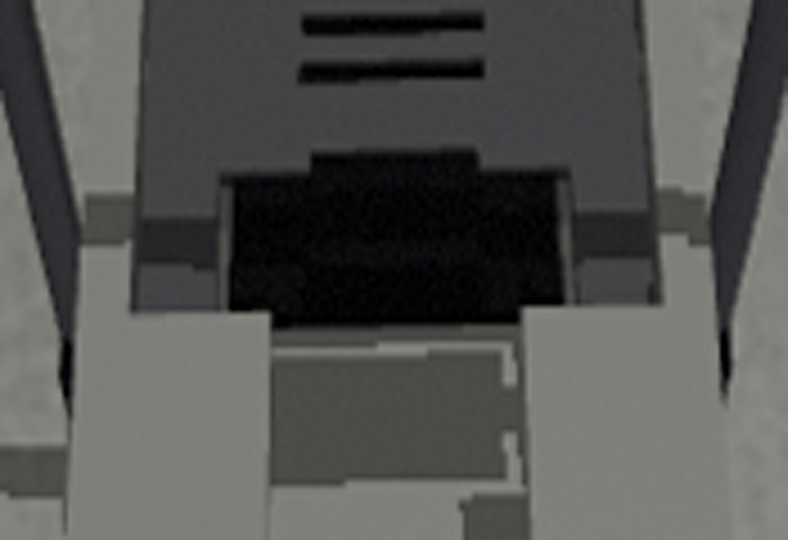

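View pics/w2a.png

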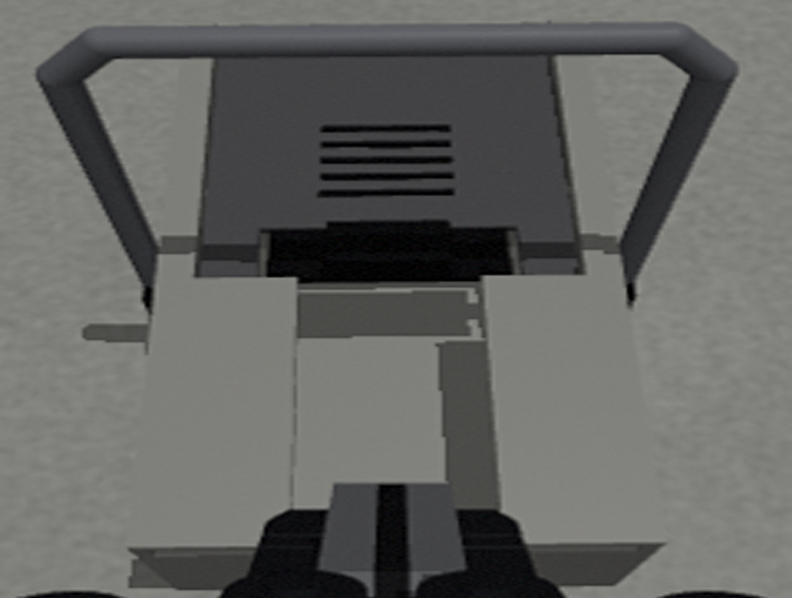

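```bash
python3 - <<'E'
from h import *
import pickle
c=calibration('wrist')
s=pickle.load(open('w1.pkl','rb'));V=wristV(s,c)
print('pan',atz(c,(396,184.5),79,V))
s=pickle.load(open('w2.pkl','rb'));V=wristV(s,c)
A=[((-32,-2,102),(290.4,192)),((32,-2,102),(346,191.3)),((-81,-150,102),(238.8,321)),((81,-150,102),(402.1,319)),((0,17.5,245),(317.7,79))]
def W(p,P): return R.from_euler('z',p[2]).apply(P)+[p[0],p[1],0]
L=np.array([a[0] for a in A],float);U=np.array([a[1] for a in A])
f=lambda p:(proj(c,W(p,L),V)-U).ravel()
r=least_squares(f,[485,148,0]);print(r.x,r.fun.reshape(-1,2))
f3=lambda p:(proj(c,W(p,L)+[0,0,p[3]],V)-U).ravel()
r3=least_squares(f3,[485,148,0,0]);print(r3.x,r3.fun.reshape(-1,2))
print(W(r.x,(0,20.5,104)))
for P in [(-22,34,104),(22,34,104),(-22,4,113),(22,4,113),(-22,10,113),(0,7,104)]: 
  u=proj(c,W(r.x,P),V)[0];print(P,u,(u-[230,140])*[4.5,6])
E
```

```text
pan [ 543.007 -348.164   79.   ]
[486.75  144.879  -0.011] [[-0.247 -0.037]
 [ 0.287 -0.052]
 [-0.674  0.049]
 [ 0.473 -0.36 ]
 [ 0.141  0.298]]
[486.753 144.96   -0.011  -0.158] [[-0.235 -0.023]
 [ 0.276 -0.038]
 [-0.637  0.007]
 [ 0.435 -0.401]
 [ 0.142  0.378]]
[486.971 165.378 104.   ]
(-22, 34, 104) [299.022 164.73 ] [310.6   148.379]
(22, 34, 104) [336.524 164.267] [479.359 145.602]
(-22, 4, 113) [298.523 182.007] [308.356 252.042]
(22, 4, 113) [337.766 181.513] [484.946 249.076]
(-22, 10, 113) [298.555 177.517] [308.497 225.103]
(0, 7, 104) [318.115 183.956] [396.519 263.738]
```

```bash
cat >> h.py <<'E'
CASE=[486.75,144.9,-0.011]
def W(P,p=CASE): return R.from_euler('z',p[2]).apply(P)+[p[0],p[1],0]
def toC(P,p=CASE): return R.from_euler('z',-p[2]).apply(np.array(P)-[p[0],p[1],0])
E
python3 - <<'E'
from h import *
plan(W((0,-35,176)),45,CASE[2])
E
```

```text
t 2.25 pos [482.748 -60.822 337.427] shift [ 0.193 -0.004  1.555] turn [ 0.006  0.061 -0.007] max 1.5545910245145975
```

Emit:
jog_arm:
  rows:
    - [[0.03, 0, 0.2, 0, 0.03, 0], [0.06, 0, 0.4, 0, 0.06, 0], [0.12, 0, 0.6, 0.006, 0.06, -0.007], [0.16, 0, 0.8, 0.006, 0.06, -0.007], [0.19, 0, 1, 0.006, 0.06, -0.007], [0.19, 0, 1, 0.006, 0.06, -0.007]]

```text
time_s: 2.75
eef_pos: [484.5, 59.6, 237.5]
ee_rot: [-0.271, 0.656, 0.65, 0.27]
force: [0.5, -0.7, 0.6]
grip_width: 0.001
```

```bash
python3 - <<'E'
from h import *
plan(W((0,-15,156)),45,CASE[2])
E
```

```text
t 2.75 pos [484.452  59.551 237.464] shift [-0.053  0.013  0.716] turn [-0.003 -0.    -0.001] max 0.7156619665432341
```

Emit:
jog_arm:
  rows:
    - [[0, 0, 0.12, 0, 0, 0], [-0.02, 0, 0.25, 0, 0, 0], [-0.03, 0.01, 0.37, 0, 0, 0], [-0.05, 0.013, 0.5, 0, 0, 0], [-0.053, 0.013, 0.62, 0, 0, 0], [-0.053, 0.013, 0.716, 0, 0, 0], [-0.053, 0.013, 0.716, 0, 0, 0]]

```text
time_s: 3.33
eef_pos: [488.2, 127.9, 157.6]
ee_rot: [-0.27, 0.657, 0.65, 0.271]
force: [-0.4, -0.4, 0.8]
grip_width: 0.003
```

```bash
python3 - <<'E'
from h import *
import cv2
s=ctrl.sense();print(s['joints'],toC(s['eef_pos']))
cv2.imwrite('pics/w3.png',capture('wrist')[:,:,::-1]);
a=capture('side')[:,:,::-1];cv2.imwrite('pics/d3.png',a[200:480,230:640])
plan(W((0,28.8,113)),45,CASE[2])
E
```

```text
[-0.347  0.414  1.784  0.753  1.344 -0.668] [  1.632 -17.027 157.599]
t 3.43 pos [489.114 126.806 159.242] shift [ 0.003 -0.017  0.439] turn [0.    0.001 0.001] max 0.43891367145377114
```

View pics/w3.png

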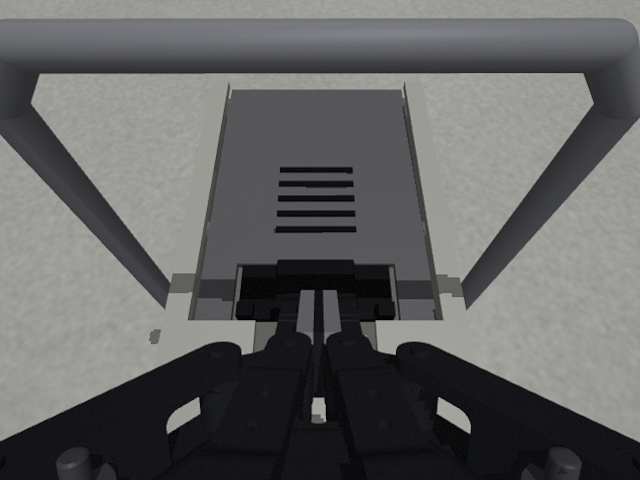

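View pics/d3.png

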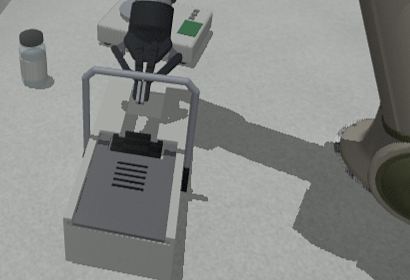

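Emit:
jog_arm:
  rows:
    - [[0, 0, 0.1, 0, 0, 0], [0, 0, 0.2, 0, 0, 0], [0, -0.01, 0.3, 0, 0, 0], [0, -0.015, 0.36, 0, 0, 0], [0, -0.017, 0.41, 0, 0, 0], [0, -0.017, 0.41, 0, 0, 0], [0, -0.017, 0.41, 0, 0, 0]]

```text
time_s: 4.02
eef_pos: [486.8, 171.1, 115.7]
ee_rot: [-0.269, 0.656, 0.65, 0.272]
force: [0.1, -0.3, -0.4]
grip_width: -0.002
```

```bash
python3 - <<'E'
from h import *
import cv2
s=ctrl.sense();print(s['joints'],toC(s['eef_pos']),s['force'])
cv2.imwrite('pics/w4.png',capture('wrist')[200:420,180:480,::-1]);
plan(W((0,28,103)),45,CASE[2])
E
```

```text
[-0.262  0.477  1.827  0.817  1.221 -0.699] [ -0.219  26.176 115.692] [ 0.112 -0.327 -0.432]
t 4.07 pos [486.919 170.976 115.802] shift [-0.051  0.001  0.069] turn [0.    0.    0.001] max 0.06943474849450486
```

View pics/w4.png

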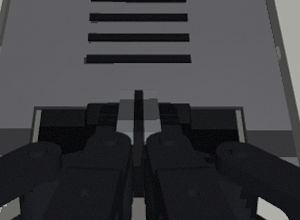

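Emit:
jog_arm:
  rows:
    - [[-0.012, 0, 0.014, 0, 0, 0], [-0.02, 0, 0.025, 0, 0, 0], [-0.028, 0, 0.035, 0, 0, 0], [-0.036, 0, 0.044, 0, 0, 0], [-0.045, 0, 0.053, 0, 0, 0], [-0.054, 0, 0.062, 0, 0, 0], [-0.058, 0, 0.066, 0, 0, 0], [-0.058, 0, 0.066, 0, 0, 0]]

```text
time_s: 4.73
eef_pos: [486.6, 172.3, 102.2]
ee_rot: [-0.269, 0.656, 0.65, 0.272]
force: [-0.8, -3.2, 5.3]
grip_width: 0.002
```

```bash
python3 - <<'E'
from h import *
import cv2
s=ctrl.sense();print(toC(s['eef_pos']),s['force'])
cv2.imwrite('pics/d5.png',cv2.resize(capture('side')[260:400,290:450,::-1],None,fx=4,fy=4))
E
```

```text
[ -0.408  27.365 102.154] [-0.79  -3.169  5.305]
```

View pics/d5.png

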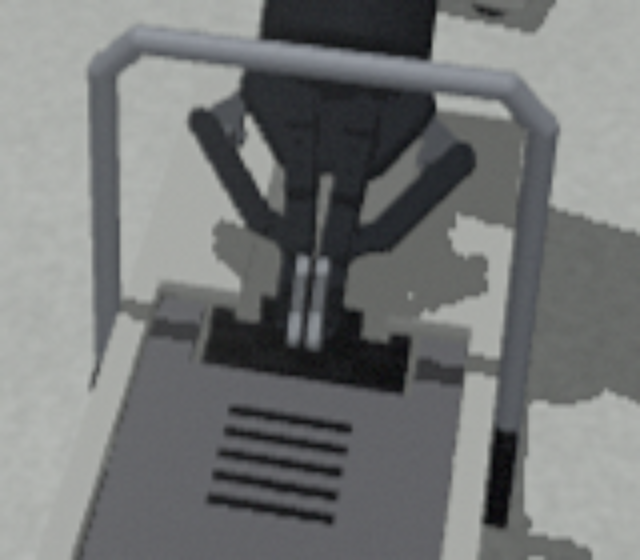

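Emit:
jog_arm:
  rows:
    - [[-0.006, 0, 0.006, 0, 0, 0], [-0.006, 0, 0.006, 0, 0, 0], [-0.02, 0, -0.008, 0, 0, 0], [-0.034, 0, -0.022, 0, 0, 0], [-0.048, 0, -0.036, 0, 0, 0], [-0.062, 0, -0.05, 0, 0, 0], [-0.08, 0, -0.068, 0, 0, 0], [-0.1, 0, -0.088, 0, 0, 0]]

```text
time_s: 5.45
eef_pos: [486.4, 152.9, 101.3]
ee_rot: [-0.27, 0.656, 0.65, 0.273]
force: [0.5, 2.3, 5.5]
grip_width: 0.0
```

```bash
python3 - <<'E'
from h import *
import cv2
s=ctrl.sense();print(toC(s['eef_pos']),s['force'])
cv2.imwrite('pics/d6.png',cv2.resize(capture('side')[260:400,290:450,::-1],None,fx=4,fy=4))
E
```

```text
[ -0.47    7.99  101.345] [0.474 2.252 5.474]
```

View pics/d6.png

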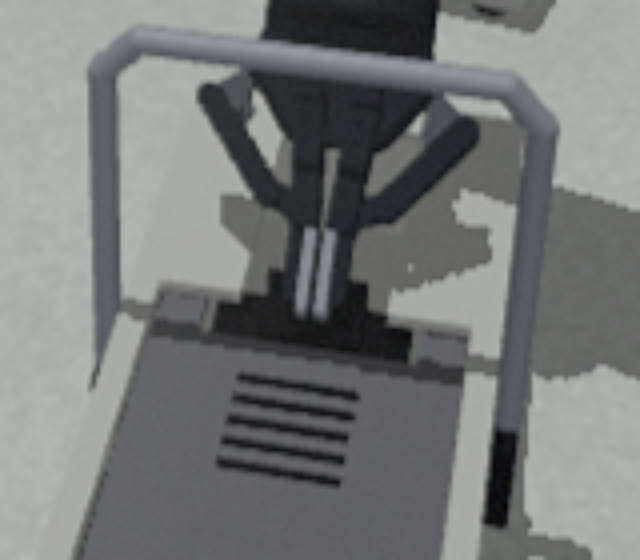

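Emit:
jog_arm:
  rows:
    - [[-0.03, 0, -0.03, 0, 0, 0], [-0.065, 0, -0.065, 0, 0, 0], [-0.1, 0, -0.1, 0, 0, 0], [-0.14, 0, -0.14, 0, 0, 0], [-0.18, 0, -0.18, 0, 0, 0], [-0.22, 0, -0.22, 0, 0, 0], [-0.26, 0, -0.26, 0, 0, 0], [-0.3, 0, -0.3, 0, 0, 0]]

```text
time_s: 6.17
eef_pos: [485.7, 89.0, 101.3]
ee_rot: [-0.27, 0.656, 0.65, 0.273]
force: [1.5, 1.8, 6.1]
grip_width: -0.002
```

```bash
python3 - <<'E'
from h import *
import cv2
s=ctrl.sense();print(toC(s['eef_pos']),s['force'])
plan(W((0,-104,103)),45,CASE[2])
E
```

```text
[ -0.396 -55.917 101.313] [1.523 1.798 6.112]
t 6.17 pos [485.739  88.991 101.313] shift [-0.218  0.002 -0.235] turn [-0.    -0.001  0.001] max 0.23495943033237784
```

Emit:
jog_arm:
  rows:
    - [[-0.04, 0, -0.04, 0, 0, 0], [-0.08, 0, -0.08, 0, 0, 0], [-0.12, 0, -0.12, 0, 0, 0], [-0.15, 0, -0.15, 0, 0, 0], [-0.18, 0, -0.18, 0, 0, 0], [-0.2, 0, -0.2, 0, 0, 0], [-0.21, 0, -0.21, 0, 0, 0], [-0.21, 0, -0.21, 0, 0, 0]]

```text
time_s: 6.83
eef_pos: [485.1, 45.5, 101.5]
ee_rot: [-0.271, 0.656, 0.65, 0.273]
force: [2.2, 7.5, 4.4]
grip_width: 0.002
```

```bash
python3 - <<'E'
from h import *
import cv2
s=ctrl.sense();print(toC(s['eef_pos']),s['force'])
a=capture('side')[230:480,230:500,::-1];cv2.imwrite('pics/d7.png',cv2.resize(a,None,fx=2.4,fy=2.4))
E
```

```text
[ -0.55  -99.411 101.462] [2.17  7.455 4.407]
```

View pics/d7.png

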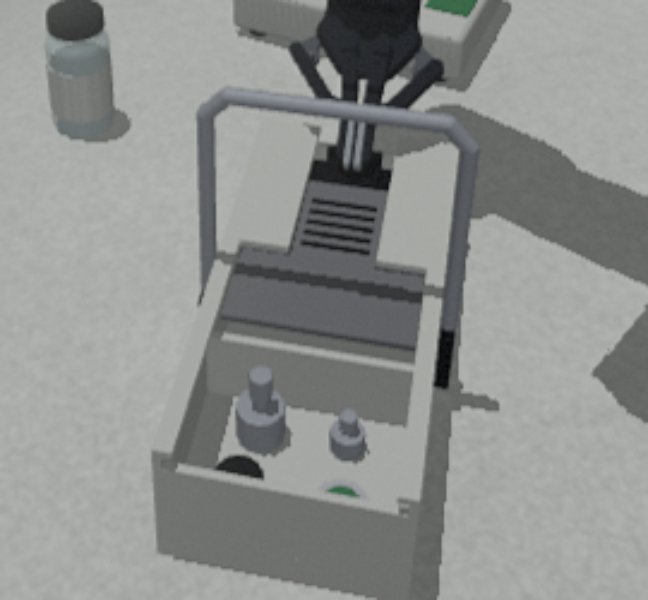

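Emit:
jog_arm:
  rows:
    - [[-0.01, 0, -0.01, 0, 0, 0], [-0.02, 0, -0.02, 0, 0, 0], [-0.02, 0, -0.02, 0, 0, 0]]

```text
time_s: 7.13
eef_pos: [484.5, 43.5, 101.8]
ee_rot: [-0.273, 0.655, 0.649, 0.274]
force: [5.0, 21.8, 5.1]
grip_width: -0.0
```

```bash
python3 - <<'E'
from h import *
s=ctrl.sense();print(toC(s['eef_pos']),s['force'])
# weight knob top & foot in d7
c=calibration('side')
for uv,z in (((260,374),85),((261,440),25)):
  p=atz(c,(230+uv[0]/2.4,230+uv[1]/2.4),z);print(p,toC(p))
E
```

```text
[  -1.09  -101.466  101.84 ] [ 5.011 21.82   5.088]
[518.586 250.285  85.   ] [ 30.675 105.729  85.   ]
[516.595 254.727  25.   ] [ 28.635 110.148  25.   ]
```

Emit:
jog_arm:
  rows:
    - [[0.013, 0, 0.013, 0, 0, 0], [0.016, 0, 0.01, 0, 0, 0], [0.035, 0, -0.01, 0, 0, 0], [0.06, 0, -0.035, 0, 0, 0], [0.1, 0, -0.075, 0, 0, 0], [0.15, 0, -0.125, 0, 0, 0], [0.22, 0, -0.195, 0, 0, 0], [0.3, 0, -0.275, 0, 0, 0]]

```text
time_s: 7.8
eef_pos: [485.0, 42.6, 162.7]
ee_rot: [-0.269, 0.656, 0.65, 0.272]
force: [1.2, -0.4, 0.0]
grip_width: 0.002
```

```bash
python3 - <<'E'
from h import *
import cv2
s=ctrl.sense();print(toC(s['eef_pos']),s['force'])
a=capture('side')[230:480,230:500,::-1];cv2.imwrite('pics/d8.png',cv2.resize(a,None,fx=2.4,fy=2.4))
plan(W((10,-60,330)),0,CASE[2])
E
```

```text
[  -0.654 -102.32   162.742] [ 1.165 -0.409  0.019]
t 7.85 pos [486.122  42.229 165.764] shift [ 0.974  0.069 -0.575] turn [ 0.002 -0.499  0.002] max 0.9740539303330256
```

View pics/d8.png

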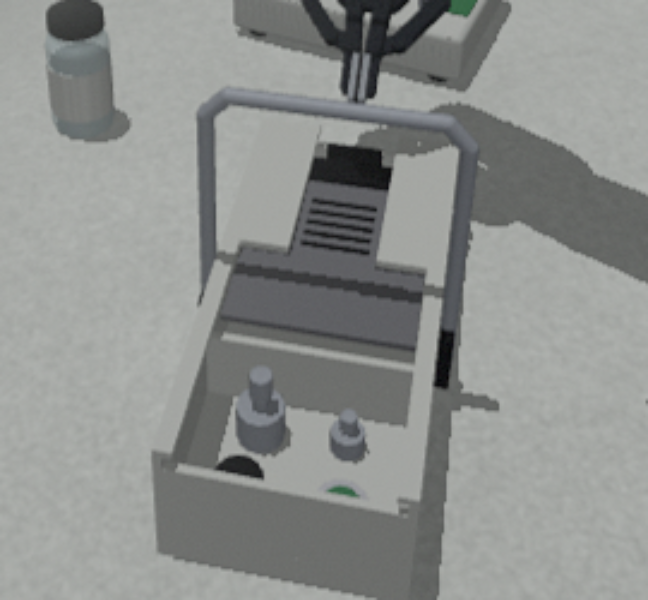

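Emit:
jog_arm:
  rows:
    - [[0.12, 0.01, -0.07, 0, -0.06, 0], [0.24, 0.02, -0.14, 0, -0.12, 0], [0.36, 0.03, -0.21, 0, -0.18, 0], [0.48, 0.04, -0.28, 0, -0.25, 0], [0.6, 0.05, -0.36, 0, -0.32, 0], [0.75, 0.06, -0.44, 0, -0.39, 0], [0.9, 0.065, -0.52, 0, -0.45, 0], [0.97, 0.07, -0.57, 0, -0.5, 0]]

```text
time_s: 8.52
eef_pos: [496.3, 86.1, 329.3]
ee_rot: [0.004, 0.71, 0.704, 0.001]
force: [-0.2, -0.3, 0.1]
grip_width: -0.001
```

```bash
python3 - <<'E'
from h import *
plan(W((30,85,330)),0,CASE[2])
E
```

```text
t 8.52 pos [496.257  86.079 329.275] shift [ 0.958  0.134 -0.008] turn [0.004 0.003 0.001] max 0.9578100270328747
```

Emit:
jog_arm:
  rows:
    - [[0.12, 0.03, -0.01, 0, 0, 0], [0.28, 0.06, -0.01, 0, 0, 0], [0.45, 0.08, -0.01, 0, 0, 0], [0.62, 0.1, -0.01, 0, 0, 0], [0.8, 0.12, -0.01, 0, 0, 0], [0.92, 0.134, -0.01, 0, 0, 0], [0.958, 0.134, -0.01, 0, 0, 0], [0.958, 0.134, -0.01, 0, 0, 0]]

```text
time_s: 9.18
eef_pos: [517.2, 229.2, 326.6]
ee_rot: [0.0, 0.71, 0.704, 0.0]
force: [0.3, -0.7, -0.6]
grip_width: 0.002
```

```bash
python3 - <<'E'
from h import *
import cv2,pickle
s=ctrl.sense();im=capture('wrist');cv2.imwrite('pics/w9.png',im[:,:,::-1]);pickle.dump(s,open('w9.pkl','wb'))
print(toC(s['eef_pos']),s['ee_rot'],s['joints'])
E
```

```text
[ 29.498  84.676 326.647] [0.    0.71  0.704 0.   ] [ 0.21   0.362  1.186 -0.     1.593  0.218]
```

View pics/w9.png

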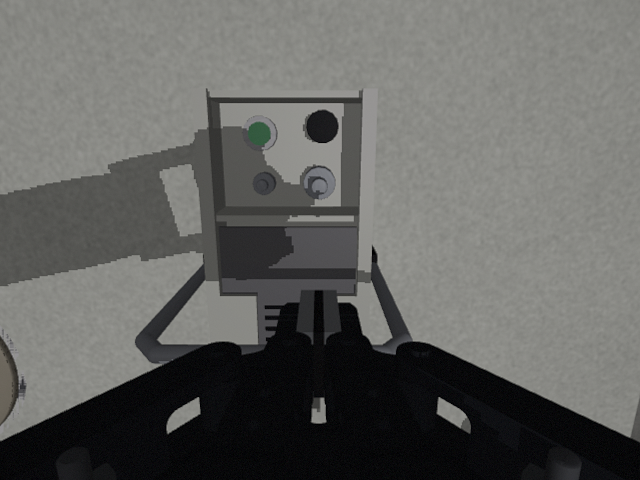

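```bash
python3 - <<'E'
import cv2
a=cv2.imread('pics/w9.png')
cv2.imwrite('pics/w9a.png',cv2.resize(a[85:235,200:390],None,fx=4,fy=4,interpolation=2))
E
```

```text
(no output)
```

View pics/w9a.png

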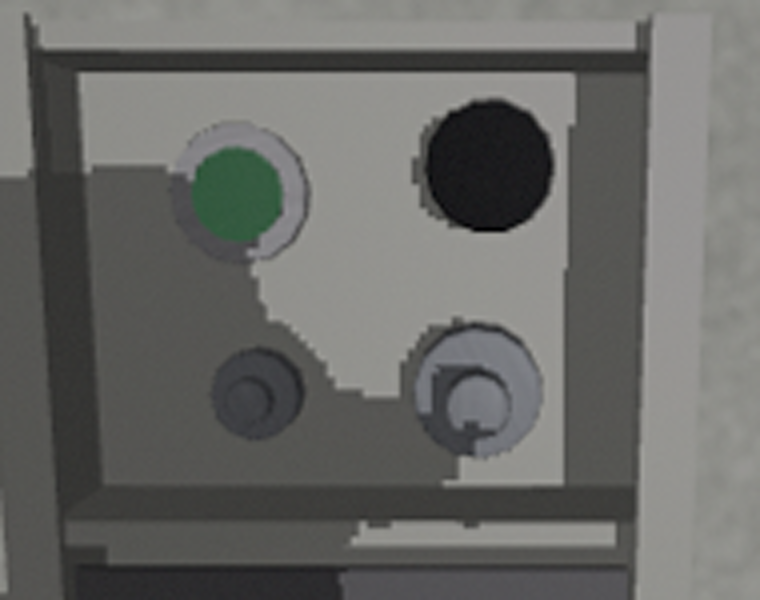

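```bash
python3 - <<'E'
from h import *
import pickle
c=calibration('wrist');s=pickle.load(open('w9.pkl','rb'));V=wristV(s,c)
for n,uv,z in (('knob',(478,404),85),('body',(479,391),55),('small',(257,393),47),('jar',(489,166),53),('lev',(238,192),37),('cornerBin+',(575,72),25),('wall',(440,487),25)):
  p=atz(c,(200+uv[0]/4,85+uv[1]/4),z,V);print(n,p,toC(p))
E
```

```text
knob [517.829 249.862  85.   ] [ 29.923 105.297  85.   ]
body [518.214 249.721  55.   ] [ 30.309 105.161  55.   ]
small [459.651 248.858  47.   ] [-28.241 103.653  47.   ]
jar [521.173 305.598  53.   ] [ 32.654 161.067  53.   ]
lev [455.64  300.082  37.   ] [-32.815 154.83   37.   ]
cornerBin+ [544.335 329.935  25.   ] [ 55.546 185.657  25.   ]
wall [507.124 219.667  25.   ] [19.55  74.986 25.   ]
```

```bash
python3 - <<'E'
from h import *
plan(W((30.1,105.2,150)),0,CASE[2])
E
```

```text
t 9.23 pos [517.291 228.257 326.717] shift [0.144 0.003 1.178] turn [0.    0.    0.001] max 1.1780512162669277
```

Emit:
jog_arm:
  rows:
    - [[0.05, 0, 0.12, 0, 0, 0], [0.1, 0, 0.28, 0, 0, 0], [0.144, 0.003, 0.45, 0, 0, 0], [0.144, 0.003, 0.62, 0, 0, 0], [0.144, 0.003, 0.8, 0, 0, 0], [0.144, 0.003, 0.93, 0, 0, 0], [0.144, 0.003, 1, 0, 0, 0], [0.144, 0.003, 1, 0, 0, 0]]
  jaw: 0.43

```text
time_s: 9.9
eef_pos: [517.5, 248.8, 175.0]
ee_rot: [-0.001, 0.711, 0.703, -0.001]
force: [-0.5, 0.5, -0.1]
grip_width: 0.287
```

```bash
python3 - <<'E'
from h import *
plan(W((30.1,105.2,115)),0,CASE[2])
E
```

```text
t 9.9 pos [517.531 248.82  174.998] shift [0.007 0.004 0.4  ] turn [-0.002  0.001  0.   ] max 0.39996720096252364
```

Emit:
jog_arm:
  rows:
    - [[0, 0, 0.08, 0, 0, 0], [0.007, 0.004, 0.18, 0, 0, 0], [0.007, 0.004, 0.28, 0, 0, 0], [0.007, 0.004, 0.36, 0, 0, 0], [0.007, 0.004, 0.4, 0, 0, 0], [0.007, 0.004, 0.4, 0, 0, 0]]

```text
time_s: 10.4
eef_pos: [518.9, 250.7, 116.8]
ee_rot: [0.0, 0.711, 0.704, 0.0]
force: [0.1, 0.4, 0.7]
grip_width: 0.284
```

```bash
python3 - <<'E'
from h import *
import cv2
print(toC(ctrl.sense()['eef_pos']),ctrl.sense()['force'])
cv2.imwrite('pics/w10.png',capture('wrist')[:,:,::-1])
a=capture('side')[130:480,190:500,::-1];cv2.imwrite('pics/d10.png',cv2.resize(a,None,fx=1.7,fy=1.7))
plan(W((30.1,105.2,61)),0,CASE[2])
E
```

```text
[ 31.025 106.151 116.805] [0.139 0.425 0.738]
t 10.5 pos [519.473 251.032 117.982] shift [-0.009 -0.011  0.38 ] turn [ 0.001 -0.     0.001] max 0.379852076421836
```

View pics/w10.png

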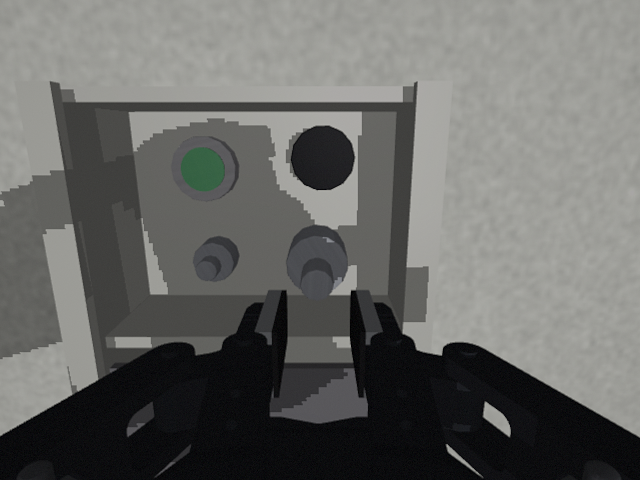

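View pics/d10.png

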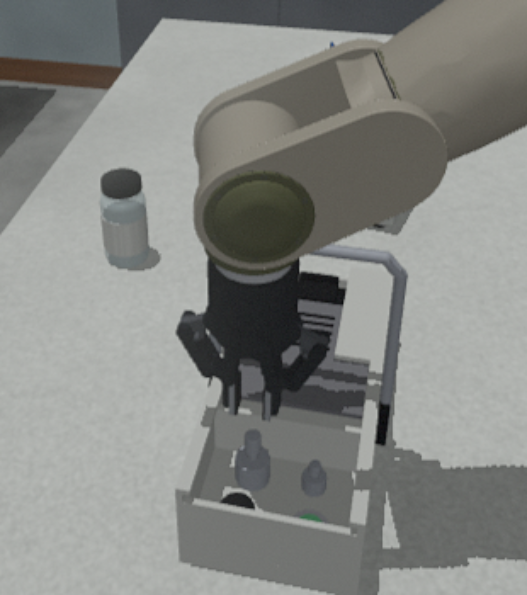

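```bash
python3 - <<'E'
from h import *
import pickle
D=[pickle.load(open(f,'rb')) for f in('w1.pkl','w2.pkl','w9.pkl')]+[ctrl.sense()]
D=[(d['joints'],d['eef_pos'],rot(d['ee_rot']).as_matrix()[:,2]) for d in D]
D.append((np.array([-1.472,.313,1.498,0,1.331,-.223]),np.array([166.,-498,231]),np.array([0,0,-1.])))
def wc(p,j):
    a,h,L1,L2,L3,Lt=p
    t=j[1]+j[2]
    r=a+L1*np.sin(j[1])+L2*np.sin(t)+L3*np.cos(t); z=h+L1*np.cos(j[1])+L2*np.cos(t)-L3*np.sin(t)
    return np.array([r*np.cos(j[0]),r*np.sin(j[0]),z])
f=lambda p:np.concatenate([wc(p,j)+p[5]*zt-P for j,P,zt in D])
r=least_squares(f,[0,300,350,400,0,250]);print(r.x,abs(r.fun).max())
j,P,zt=D[3];print('now',j,wc(r.x,j),'fore pitch',j[1]+j[2])
E
```

```text
[ 75.235 514.139 239.068 405.692  11.783 416.473] 114.40503707279814
now [ 0.247  0.532  1.484 -0.     1.123  0.257] [540.598 136.458 534.919] fore pitch 2.0158256108798756
```

```bash
python3 - <<'E'
from h import *
import pickle
D=[pickle.load(open(f,'rb')) for f in('w1.pkl','w2.pkl','w9.pkl')]+[ctrl.sense()]
D=[(d['joints'],d['eef_pos'],rot(d['ee_rot']).as_matrix()[:,2]) for d in D]
D.append((np.array([-1.472,.313,1.498,0,1.331,-.223]),np.array([166.,-498,231]),np.array([0,0,-1.])))
D.append((np.array([-0.347,0.414,1.784,0.753,1.344,-0.668]),np.array([488.2,127.9,157.6]),rot([-0.27,0.657,0.65,0.271]).as_matrix()[:,2]))
D.append((np.array([-0.262,0.477,1.827,0.817,1.221,-0.699]),np.array([486.8,171.1,115.7]),rot([-0.269,0.656,0.65,0.272]).as_matrix()[:,2]))
def el(p,j):
    return p[0]+p[2]*np.sin(j[1]),p[1]+p[2]*np.cos(j[1])
def wc(p,j):
    a,h,L1,L2,L3,Lt,e=p
    t=j[1]+j[2];r,z=el(p,j)
    r+=L2*np.sin(t)+L3*np.cos(t); z+=L2*np.cos(t)-L3*np.sin(t)
    return np.array([r*np.cos(j[0])-e*np.sin(j[0]),r*np.sin(j[0])+e*np.cos(j[0]),z])
f=lambda p:np.concatenate([wc(p,j)+p[5]*zt-P for j,P,zt in D])
r=least_squares(f,[0,200,400,400,0,250,116]);print(r.x,r.fun.reshape(-1,3))
j,P,zt=D[3];w=wc(r.x,j);print('now',j,w,'case',toC(w),'pitch',j[1]+j[2],'elbow r,z',el(r.x,j))
E
```

```text
[  0.194 201.547 438.438 397.464  38.715 255.433 116.245] [[-0.075  0.004 -0.023]
 [ 0.017  0.004 -0.011]
 [-0.    -0.056 -0.034]
 [ 0.062 -0.041 -0.012]
 [ 0.184 -0.075  0.09 ]
 [-0.057  0.178  0.025]
 [-0.023 -0.174 -0.035]]
now [ 0.247  0.532  1.484 -0.     1.123  0.257] [518.96  250.888 373.403] case [ 31.042 106.335 373.403] pitch 2.0158256108798756 elbow r,z (np.float64(222.49599368803905), np.float64(579.4489199377446))
```

Emit:
jog_arm:
  rows:
    - [[-0.005, -0.005, 0.06, 0, 0, 0], [-0.009, -0.011, 0.13, 0, 0, 0], [-0.009, -0.011, 0.2, 0, 0, 0], [-0.009, -0.011, 0.26, 0, 0, 0], [-0.009, -0.011, 0.3, 0, 0, 0], [-0.009, -0.011, 0.33, 0, 0, 0], [-0.009, -0.011, 0.33, 0, 0, 0]]

```text
time_s: 11.08
eef_pos: [516.7, 249.7, 66.0]
ee_rot: [-0.0, 0.71, 0.704, -0.001]
force: [-0.0, -0.3, -0.3]
grip_width: 0.284
```

```bash
python3 - <<'E'
from h import *
import cv2
s=ctrl.sense();print(toC(s['eef_pos']),s['force'])
cv2.imwrite('pics/w11.png',capture('wrist')[:,:,::-1])
plan(W((30.1,105.2,61)),0,CASE[2])
E
```

```text
[ 28.826 105.13   66.024] [-0.02  -0.346 -0.331]
t 11.13 pos [517.075 249.805  66.774] shift [-0.     0.006  0.038] turn [-0.     0.     0.001] max 0.038490355153437114
```

View pics/w11.png

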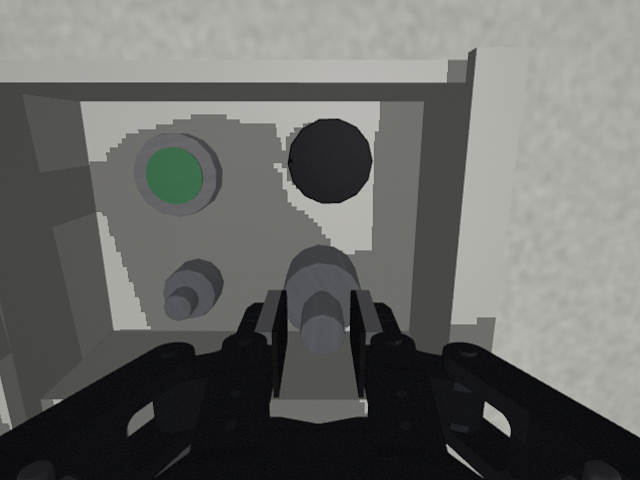

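Emit:
jog_arm:
  rows:
    - [[0, 0.006, 0.015, 0, 0, 0], [0, 0.006, 0.03, 0, 0, 0], [0, 0.006, 0.03, 0, 0, 0], [0, 0.006, 0.03, 0, 0, 0]]

```text
time_s: 11.47
eef_pos: [518.1, 249.8, 62.7]
ee_rot: [0.0, 0.71, 0.704, 0.0]
force: [0.1, 0.4, 0.2]
grip_width: 0.285
```

Emit:
jog_arm:
  rows:
    - [[0, 0, 0, 0, 0, 0], [0, 0, 0, 0, 0, 0], [0, 0, 0, 0, 0, 0], [0, 0, 0, 0, 0, 0], [0, 0, 0, 0, 0, 0], [0, 0, 0, 0, 0, 0]]
  jaw: 1
  grip_force: 45

```text
time_s: 11.97
eef_pos: [518.2, 249.9, 63.0]
ee_rot: [0.0, 0.71, 0.704, 0.0]
force: [-0.5, -0.0, 4.5]
grip_width: 0.166
```

Emit:
jog_arm:
  rows:
    - [[0, 0, -0.02, 0, 0, 0], [0, 0, -0.06, 0, 0, 0], [0, 0, -0.1, 0, 0, 0], [0, 0, -0.15, 0, 0, 0], [0, 0, -0.2, 0, 0, 0], [0, 0, -0.25, 0, 0, 0], [0, 0, -0.3, 0, 0, 0], [0, 0, -0.3, 0, 0, 0]]

```text
time_s: 12.63
eef_pos: [518.8, 250.1, 109.6]
ee_rot: [0.001, 0.71, 0.704, 0.001]
force: [0.5, -0.4, -2.9]
grip_width: 0.167
```

```bash
python3 - <<'E'
from h import *
import cv2
s=ctrl.sense();print(toC(s['eef_pos']),s['force'])
cv2.imwrite('pics/w12.png',capture('wrist')[:,:,::-1])
plan(W((30.1,105.2,345)),0,CASE[2])
E
```

```text
[ 30.866 105.498 109.582] [ 0.53  -0.404 -2.86 ]
t 12.68 pos [518.447 249.922 108.652] shift [-0.     0.    -1.576] turn [ 0.001 -0.     0.001] max 1.5756585209059761
```

View pics/w12.png

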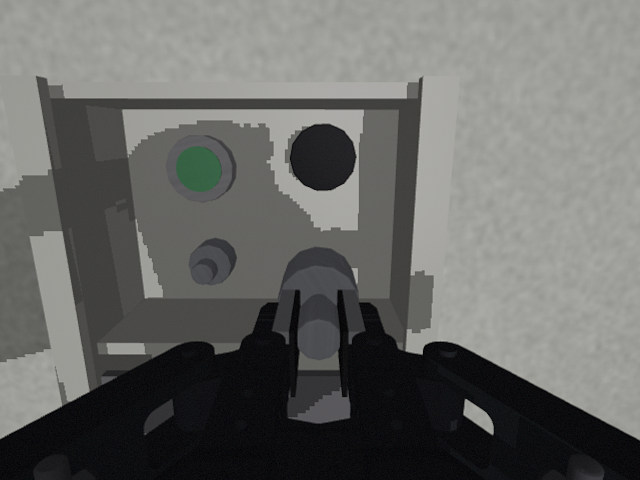

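Emit:
jog_arm:
  rows:
    - [[0, 0, -0.1, 0, 0, 0], [0, 0, -0.22, 0, 0, 0], [0, 0, -0.36, 0, 0, 0], [0, 0, -0.5, 0, 0, 0], [0, 0, -0.65, 0, 0, 0], [0, 0, -0.8, 0, 0, 0], [0, 0, -0.92, 0, 0, 0], [0, 0, -1, 0, 0, 0]]

```text
time_s: 13.35
eef_pos: [518.2, 249.9, 259.4]
ee_rot: [0.001, 0.71, 0.704, 0.001]
force: [-0.4, 0.1, -1.5]
grip_width: 0.166
```

Emit:
jog_arm:
  rows:
    - [[0, 0, -0.1, 0, 0, 0], [0, 0, -0.22, 0, 0, 0], [0, 0, -0.36, 0, 0, 0], [0, 0, -0.48, 0, 0, 0], [0, 0, -0.56, 0, 0, 0], [0, 0, -0.57, 0, 0, 0]]

```text
time_s: 13.85
eef_pos: [518.3, 249.9, 345.1]
ee_rot: [0.001, 0.71, 0.704, 0.002]
force: [-0.1, 0.8, -2.0]
grip_width: 0.165
```

```bash
python3 - <<'E'
from h import *
plan((543,-348,335),0,CASE[2])
E
```

```text
t 13.85 pos [518.33  249.921 345.123] shift [-3.984  0.201  0.065] turn [ 0.002 -0.001  0.001] max 3.9844945266626404
```

Emit:
jog_arm:
  rows:
    - [[-0.08, 0, 0, 0, 0, 0], [-0.2, 0.01, 0, 0, 0, 0], [-0.34, 0.02, 0, 0, 0, 0], [-0.48, 0.03, 0, 0, 0, 0], [-0.62, 0.03, 0, 0, 0, 0], [-0.76, 0.04, 0, 0, 0, 0], [-0.9, 0.05, 0, 0, 0, 0], [-1, 0.05, 0, 0, 0, 0]]

```text
time_s: 14.52
eef_pos: [523.7, 97.6, 341.6]
ee_rot: [-0.001, 0.711, 0.703, -0.001]
force: [-0.7, 0.8, -1.5]
grip_width: 0.167
```

Emit:
jog_arm:
  rows:
    - [[-0.12, 0, 0, 0, 0, 0], [-0.24, 0.01, 0, 0, 0, 0], [-0.36, 0.02, 0, 0, 0, 0], [-0.5, 0.03, 0, 0, 0, 0], [-0.63, 0.03, 0, 0, 0, 0], [-0.76, 0.04, 0, 0, 0, 0], [-0.9, 0.05, 0, 0, 0, 0], [-1, 0.05, 0, 0, 0, 0]]

```text
time_s: 15.18
eef_pos: [529.6, -52.4, 341.5]
ee_rot: [-0.001, 0.711, 0.703, -0.001]
force: [0.7, -0.4, -2.7]
grip_width: 0.164
```

Emit:
jog_arm:
  rows:
    - [[-0.12, 0, 0, 0, 0, 0], [-0.24, 0.01, 0, 0, 0, 0], [-0.36, 0.02, 0, 0, 0, 0], [-0.5, 0.03, 0, 0, 0, 0], [-0.63, 0.03, 0, 0, 0, 0], [-0.76, 0.04, 0, 0, 0, 0], [-0.9, 0.05, 0, 0, 0, 0], [-1, 0.05, 0, 0, 0, 0]]

```text
time_s: 15.85
eef_pos: [535.6, -202.3, 341.5]
ee_rot: [-0.001, 0.711, 0.703, -0.0]
force: [0.4, -0.3, -2.7]
grip_width: 0.163
```

```bash
python3 - <<'E'
from h import *
import cv2,pickle
s=ctrl.sense();cv2.imwrite('pics/w13.png',capture('wrist')[:,:,::-1]);pickle.dump(s,open('w13.pkl','wb'))
print(s['eef_pos'],s['ee_rot'],s['joints'])
plan((543,-348,335),0,CASE[2])
E
```

```text
[ 535.57  -202.329  341.523] [-0.001  0.711  0.703 -0.   ] [-0.566  0.378  1.126 -0.     1.64  -0.555]
t 15.9 pos [ 535.394 -204.346  341.344] shift [-0.957  0.063  0.042] turn [-0.001 -0.    -0.001] max 0.9570010747167047
```

View pics/w13.png

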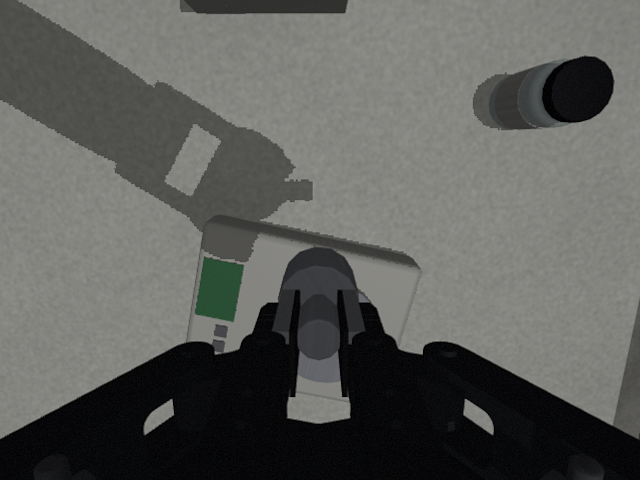

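Emit:
jog_arm:
  rows:
    - [[-0.12, 0, 0, 0, 0, 0], [-0.25, 0.02, 0, 0, 0, 0], [-0.4, 0.03, 0.01, 0, 0, 0], [-0.55, 0.04, 0.02, 0, 0, 0], [-0.7, 0.05, 0.03, 0, 0, 0], [-0.84, 0.06, 0.042, 0, 0, 0], [-0.94, 0.063, 0.042, 0, 0, 0], [-0.957, 0.063, 0.042, 0, 0, 0]]

```text
time_s: 16.57
eef_pos: [543.6, -346.2, 334.9]
ee_rot: [-0.001, 0.711, 0.703, -0.0]
force: [0.6, -0.3, -2.5]
grip_width: 0.168
```

Emit:
jog_arm:
  rows:
    - [[0, 0, 0.1, 0, 0, 0], [0, 0, 0.22, 0, 0, 0], [0, 0, 0.36, 0, 0, 0], [0, 0, 0.5, 0, 0, 0], [0, 0, 0.65, 0, 0, 0], [0, 0, 0.8, 0, 0, 0], [0, 0, 0.92, 0, 0, 0], [0, 0, 1, 0, 0, 0]]

```text
time_s: 17.23
eef_pos: [543.7, -342.5, 184.3]
ee_rot: [-0.002, 0.71, 0.704, 0.0]
force: [-0.5, -0.3, -2.1]
grip_width: 0.166
```

```bash
python3 - <<'E'
from h import *
import cv2,pickle
s=ctrl.sense()
print(s['eef_pos'])
plan((543,-348,135),0,CASE[2])
E
```

```text
[ 543.7   -342.516  184.331]
t 17.23 pos [ 543.7   -342.516  184.331] shift [-0.037 -0.004  0.329] turn [-0.001 -0.002  0.001] max 0.3287842482703608
```

Emit:
jog_arm:
  rows:
    - [[-0.02, -0.004, 0.08, 0, 0, 0], [-0.037, -0.004, 0.18, 0, 0, 0], [-0.037, -0.004, 0.26, 0, 0, 0], [-0.037, -0.004, 0.31, 0, 0, 0], [-0.037, -0.004, 0.33, 0, 0, 0], [-0.037, -0.004, 0.33, 0, 0, 0], [-0.037, -0.004, 0.33, 0, 0, 0]]

```text
time_s: 17.82
eef_pos: [544.0, -349.6, 138.0]
ee_rot: [0.001, 0.71, 0.704, 0.0]
force: [-0.2, -1.0, -1.0]
grip_width: 0.168
```

```bash
python3 - <<'E'
from h import *
import cv2
s=ctrl.sense();print(s['eef_pos'],s['force'],s['ee_rot'])
cv2.imwrite('pics/w14.png',capture('wrist')[:,:,::-1])
cv2.imwrite('pics/d14.png',cv2.resize(capture('side')[140:280,300:470,::-1],None,fx=4,fy=4))
cv2.imwrite('pics/c14.png',cv2.resize(capture('scene')[200:340,100:270,::-1],None,fx=4,fy=4))
plan((543,-348,120),0,CASE[2])
E
```

```text
[ 544.047 -349.588  138.033] [-0.215 -1.013 -0.974] [0.001 0.71  0.704 0.   ]
t 17.97 pos [ 544.084 -349.682  138.2  ] shift [ 0.011 -0.008  0.121] turn [0.001 0.001 0.001] max 0.12131224274106074
```

View pics/w14.png

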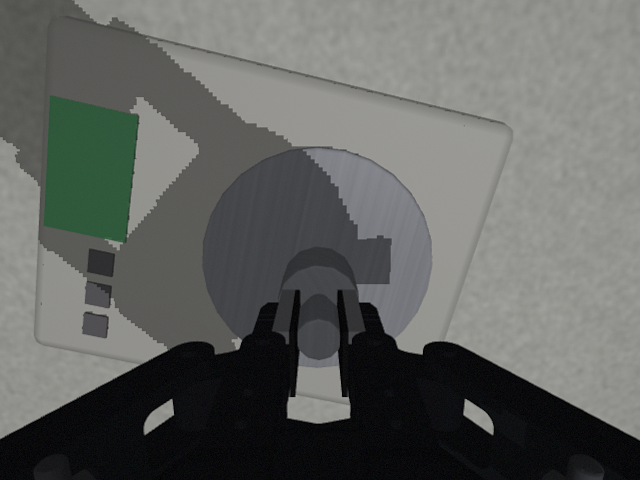

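View pics/d14.png

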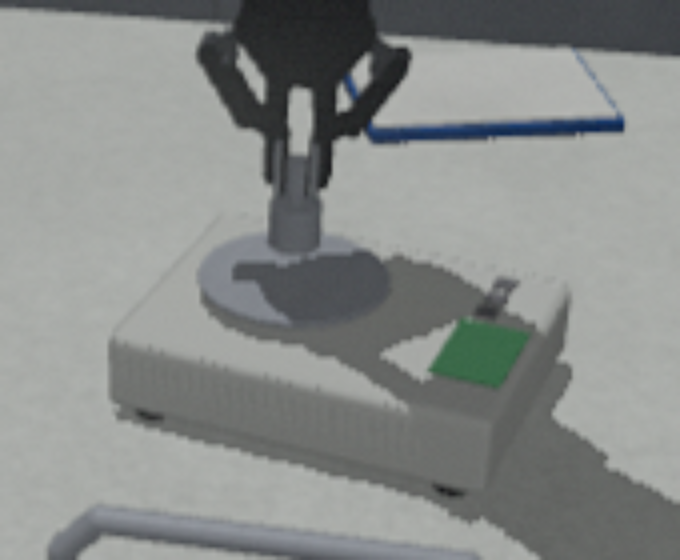

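View pics/c14.png

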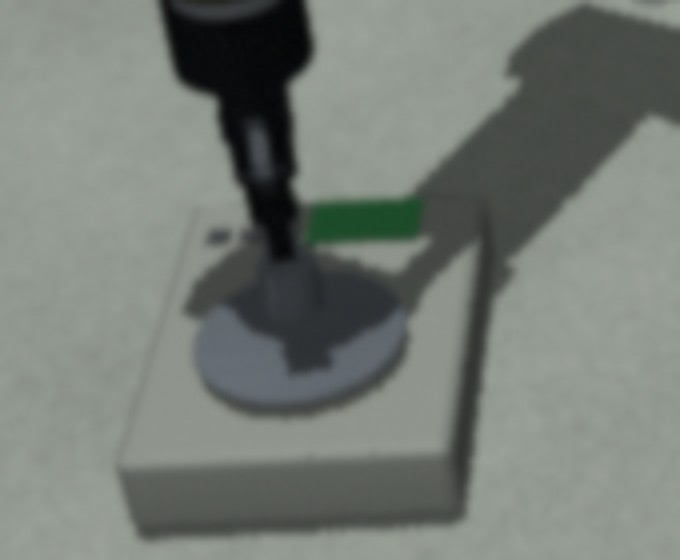

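```bash
python3 - <<'E'
from h import *
c=calibration('wrist');s=ctrl.sense();V=wristV(s,c)
p=[atz(c,u,79,V) for u in((203,257),(432,257),(317.5,147),(317.5,367))]
print(p,(p[0]+p[1])/2,(p[2]+p[3])/2)
plan((542.5,-348,120),0,CASE[2])
E
```

```text
[array([ 482.251, -344.667,   79.   ]), array([ 603.53, -345.99,   79.  ]), array([ 543.451, -288.746,   79.   ]), array([ 542.145, -411.127,   79.   ])] [ 542.891 -345.329   79.   ] [ 542.798 -349.937   79.   ]
t 17.97 pos [ 544.084 -349.682  138.2  ] shift [ 0.011 -0.011  0.121] turn [0.001 0.001 0.001] max 0.12130729844260917
```

Emit:
jog_arm:
  rows:
    - [[0, -0.004, 0.04, 0, 0, 0], [0, -0.008, 0.07, 0, 0, 0], [0, -0.008, 0.095, 0, 0, 0], [0, -0.008, 0.11, 0, 0, 0], [0, -0.008, 0.12, 0, 0, 0], [0, -0.008, 0.12, 0, 0, 0], [0, -0.008, 0.12, 0, 0, 0]]

```text
time_s: 18.55
eef_pos: [542.7, -349.6, 119.4]
ee_rot: [0.0, 0.71, 0.704, 0.0]
force: [-0.5, 0.4, -1.7]
grip_width: 0.166
```

Emit:
jog_arm:
  rows:
    - [[0, 0, 0.004, 0, 0, 0], [0, 0, 0.008, 0, 0, 0], [0, 0, 0.012, 0, 0, 0], [0, 0, 0.012, 0, 0, 0]]

```text
time_s: 18.88
eef_pos: [542.6, -349.5, 117.5]
ee_rot: [0.0, 0.71, 0.704, 0.0]
force: [0.4, 0.7, -2.1]
grip_width: 0.165
```

Emit:
jog_arm:
  rows:
    - [[0, 0, 0.003, 0, 0, 0], [0, 0, 0.006, 0, 0, 0], [0, 0, 0.006, 0, 0, 0], [0, 0, 0.006, 0, 0, 0]]

```text
time_s: 19.22
eef_pos: [542.6, -349.6, 116.7]
ee_rot: [0.0, 0.71, 0.704, 0.0]
force: [-0.6, 0.3, -2.2]
grip_width: 0.164
```

Emit:
jog_arm:
  rows:
    - [[0, 0, 0.003, 0, 0, 0], [0, 0, 0.006, 0, 0, 0], [0, 0, 0.006, 0, 0, 0], [0, 0, 0.006, 0, 0, 0]]

```text
time_s: 19.55
eef_pos: [542.6, -349.6, 115.9]
ee_rot: [0.0, 0.71, 0.704, 0.0]
force: [0.3, 0.6, -0.8]
grip_width: 0.169
```

Emit:
jog_arm:
  rows:
    - [[0, 0, 0.002, 0, 0, 0], [0, 0, 0.004, 0, 0, 0], [0, 0, 0.004, 0, 0, 0], [0, 0, 0.004, 0, 0, 0]]

```text
time_s: 19.88
eef_pos: [542.7, -349.6, 115.3]
ee_rot: [0.0, 0.71, 0.704, 0.0]
force: [0.1, 0.4, 1.0]
grip_width: 0.169
```

```bash
python3 - <<'E'
from h import *
import cv2
s=ctrl.sense();print(s['eef_pos'],s['force'])
cv2.imwrite('pics/d15.png',cv2.resize(capture('side')[140:280,300:470,::-1],None,fx=4,fy=4))
print(ctrl.sense()['force'])
E
```

```text
[ 542.652 -349.585  115.344] [0.056 0.438 1.009]
[-1.114  0.759  0.968]
```

View pics/d15.png

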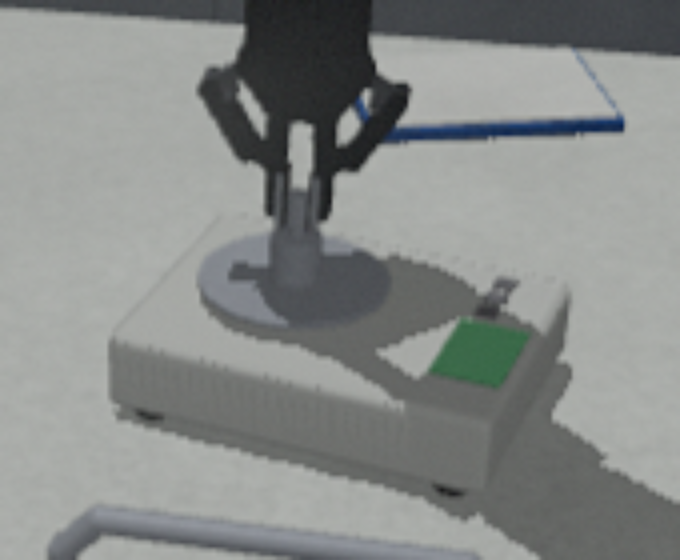

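Emit:
jog_arm:
  rows:
    - [[0, 0, 0, 0, 0, 0], [0, 0, 0, 0, 0, 0], [0, 0, 0, 0, 0, 0]]
  grip_force: 20

```text
time_s: 20.18
eef_pos: [542.7, -349.6, 115.3]
ee_rot: [0.0, 0.71, 0.704, 0.0]
force: [-0.9, 0.0, 1.5]
grip_width: 0.168
```

Emit:
jog_arm:
  rows:
    - [[0, 0, 0, 0, 0, 0], [0, 0, 0, 0, 0, 0], [0, 0, 0, 0, 0, 0], [0, 0, 0, 0, 0, 0], [0, 0, 0, 0, 0, 0], [0, 0, 0, 0, 0, 0]]
  jaw: 0.2

```text
time_s: 20.68
eef_pos: [542.6, -349.5, 115.2]
ee_rot: [0.0, 0.71, 0.704, 0.0]
force: [-0.7, 0.5, -1.0]
grip_width: 0.404
```

Emit:
jog_arm:
  rows:
    - [[0, 0, -0.02, 0, 0, 0], [0, 0, -0.06, 0, 0, 0], [0, 0, -0.12, 0, 0, 0], [0, 0, -0.2, 0, 0, 0], [0, 0, -0.3, 0, 0, 0], [0, 0, -0.42, 0, 0, 0], [0, 0, -0.56, 0, 0, 0], [0, 0, -0.7, 0, 0, 0]]

```text
time_s: 21.35
eef_pos: [542.5, -349.5, 222.5]
ee_rot: [0.001, 0.71, 0.704, 0.0]
force: [-0.2, 0.2, 0.5]
grip_width: 0.401
```

Emit:
jog_arm:
  rows:
    - [[0, 0, -0.15, 0, 0, 0], [0, 0, -0.3, 0, 0, 0], [0, 0, -0.45, 0, 0, 0], [0, 0, -0.55, 0, 0, 0], [0, 0, -0.6, 0, 0, 0], [0, 0, -0.6, 0, 0, 0]]

```text
time_s: 21.85
eef_pos: [542.7, -349.7, 312.7]
ee_rot: [0.002, 0.71, 0.704, 0.0]
force: [-0.4, 0.6, -0.5]
grip_width: 0.401
```

```bash
python3 - <<'E'
from h import *
import cv2
s=ctrl.sense();print(s['eef_pos'],s['force'],s['time_s'])
cv2.imwrite('pics/w16.png',capture('wrist')[:,:,::-1])
cv2.imwrite('pics/d16.png',capture('side')[:,:,::-1])
cv2.imwrite('pics/c16.png',capture('scene')[:,:,::-1])
c=calibration('wrist');import pickle;pickle.dump(s,open('w16.pkl','wb'))
E
```

```text
[ 542.722 -349.726  312.7  ] [-0.418  0.604 -0.51 ] 21.85
```

View pics/w16.png

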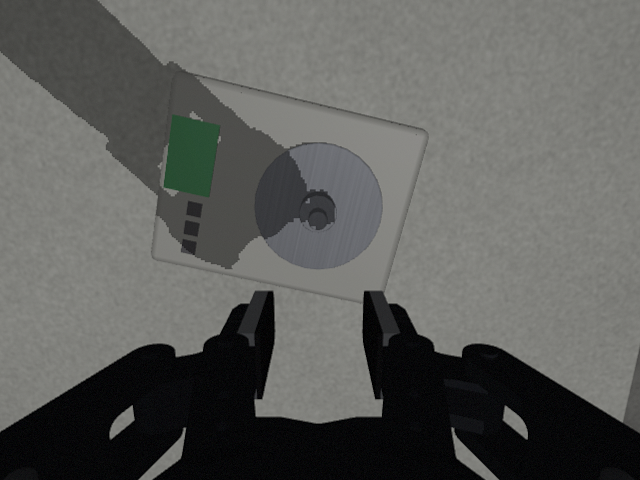

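View pics/d16.png

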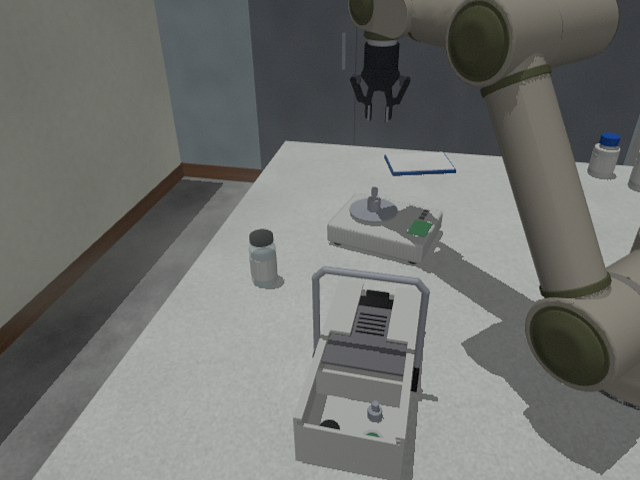

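View pics/c16.png

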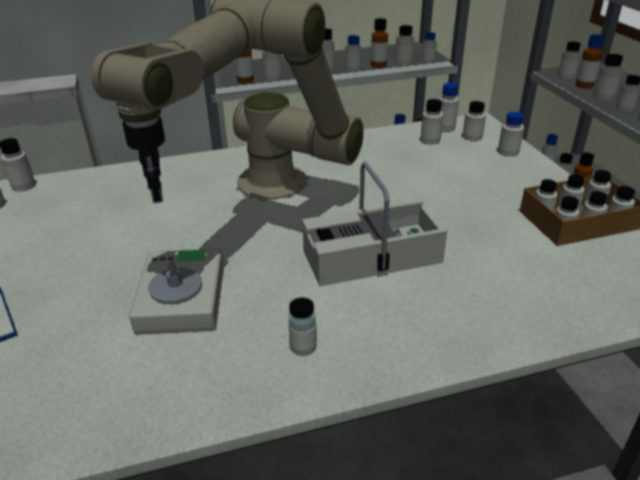

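```bash
python3 - <<'E'
from h import *
import pickle
c=calibration('wrist');s=pickle.load(open('w16.pkl','rb'));V=wristV(s,c)
p=[atz(c,u,78,V) for u in((254.5,206),(383,206),(318.5,142),(318.5,269.5))]
print(p[0],p[1],(p[2]+p[3])/2,'knob',atz(c,(317.5,219),138,V))
print(order.finish_job())
E
```

```text
[ 481.715 -347.302   78.   ] [ 604.758 -348.652   78.   ] [ 542.931 -350.353   78.   ] knob [ 541.845 -348.449  138.   ]
the job is handed in; nothing more can be done
None
```

The job is done and handed in, with the large knobbed weight standing upright and released near the middle of the balance pan. It took about 22 s of the 64 s.

- **Case:** I pressed the tab with the tool leaning 45°, slid the cover back to its stop, and lifted away. The force rose to 22 N at the stop, which confirmed full travel, and the cover stayed open.
- **Weight:** I gripped it by the knob, lifted it over the handle and lowered it onto the pan until the force showed the pan carrying it. Then I opened the jaws and backed straight up, clear of everything.

**Last checks:**
- The wrist view put the knob within about 2 mm of the pan's centre.
- The side view showed the weight upright and the cover open. The jar, small weight and level were still in the bin.
- The bottle was in the same place in the images as at the start.

No check failed. The first scene and side camera estimates of the pan and bottle differed by about 6–9 mm. For the pan and case I used positions measured with the wrist camera instead.

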